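Snap the quail-egg tub lid shut

ROBOT

A 6-joint arm with a two-finger parallel gripper is mounted at the origin on the work surface. World frame = base frame: x ahead of the robot, y to its left, z up, the work surface at z = 0. Lengths are in m, angles in rad, forces in N, time in s.
With the tool pointing down it reaches from about 0.3 to 0.875 m from the base axis. Payload 4.2 kg.
Tool frame: the origin (TCP) lies at the very end of the fingers, on their centre line; the grasp point (between the pads) lies 19 mm behind it; x points along the fingers, y is the direction in which the jaws open and shut, and the axes are right-handed (so a half turn about x gives the same grasp; the last joint's range is limited). The gripper opens to 85 mm and grips with 20 to 120 N. Pads are 22 mm wide; open, the fingers measure 114 mm over their backs; the gripper's body (76 mm by 85 mm) begins 54 mm behind the grasp point. The pads swing forward as they close: fully open they stand 13 mm farther back than shut.
Start: joints at [-1.319, 0.32, 1.565, -0, 1.257, -0.02], TCP at [0.154, -0.554, 0.209] pointing down, gripper open.
Joint ranges: [-3.11, 3.11], [-0.84, 2.01], [0.21, 2.61], [-1.34, 4.49], [0.05, 2.63], [-2.56, 2.56]. Speed limits (rad/s): [2.57, 2.57, 3.14, 3.14, 3.14, 3.14].

INTERFACE

Orientations are given as a rotation vector (axis times angle).
In Python, from cell import arm, vision, job_done, boxes_of, tip_of gives the robot as it stands.
- The arm moves only by the shell command python3 -m pendant 'ROWS' [FORCE]. ROWS is text: rows parted by semicolons, each of 7 numbers parted by spaces: the closure in counts, from 0 (fully open) to 255 (shut), then the shift along the tool's x, y, z in m, then the turn, a rotation vector about the tool's x, y, z in degrees. A call has 1 to 20 rows; each row shifts and turns the commanded pose from where the row before left it, along the tool's axes as they then stand; what a row does not reach is not made up. A row lasts 1/12 s, in which the tool goes at most 41.7 mm and 7.16 degrees, less where a joint would pass 70% of its speed; a pose out of reach is approached as far as the arm can. A call with a gripper value outside its range is refused whole. The fingers move at their own pace and stop on an object; FORCE is the grip in N (left out, the last holds). Time passes only in rows, so rows that do not move let the fingers close. It gives the time, the measured TCP pose, the force and the opening at its end, in the units of the state.
- arm.state(): the state, without advancing time (a new reading comes with each control period).
- vision.read_camera(name): name is "scene" or "top"; returns a dict with "color" (480x640x3 uint8, red, green, blue), "fx", "fy", "cx", "cy" (pixels), "k1" (the pictures are not rectified: a ray, as slopes to the right and down, at radius r is drawn at 1 + k1 r^2 times it, then the intrinsics apply), "R" (3x3) and "t" (3): a world point X has camera coordinates R X + t. Camera axes: x right, y down, z forward; pixel columns grow to the right and rows downward; lengths in m; the calibration is good to about 2 mm. A picture is of the moment at which its call begins. There is no depth.
- job_done(): hands the job in, once; it reports no verdict.
Trained networks look in the newest picture that a camera, given by its name, has taken for a name from the list of things; names that differ only in an ending like _2 or _b are one class to them, and where a whole thing is asked for, a point or a joint stands for the part that bears it (a point fixed in the world has none). Each returns a list of dicts, best first, with "confidence" (0 to 1); they miss things now and then, are a little off and sometimes report something else, mostly with a low value. They report only what shows in the picture. A call takes as long as a camera call.
- boxes_of(camera, query): "pixel" ([column, row] in pixels, amid what is visible of it).
- tip_of(camera, query): "pixel" ([column, row] in pixels: a listed point, or the origin of a listed thing).
The state is a dict: "time_s": time; "joints": joint angles; "qvel": joint speeds; "joint_efforts": joint torques, N m; "eef_pos": TCP position; "eef_rot": TCP orientation; "force": force on the tool from outside, world axes, zero at the start; "torque": the same for the moment, N m; "opening": finger opening in m.
Only numpy, scipy, OpenCV 4.12 (cv2) and the standard library are available. Lean on these libraries where they do the work, as an engineer would, in place of code of your own. Each camera call takes 0.05 s, during which the arm holds its last target.

TASK

Press down each raised section of the lid's rim on the tub of quail eggs until all four sides have clicked shut and lie flush, then let go. Only press from above, without leaning hard on it: do not lift, tip or shift the tub, and leave the carton, bowl and jar beside it alone.

Things in the scene. Friction and masses are not known exactly. Their poses are not given: they have to be found in the camera images.
- tub: Loose clear tub of quail eggs on the counter, about 0.95 kg, 180 (its x) by 140 (its y) by 80 mm high; 192 by 152 over the lid rim. Origin: centre of its underside, z up. Lid: clear centre panel (124 by 84) and four fixed white corners, tops 84 mm above the counter; between the corners, along each side, a white hinged rim section, its top level and 88 mm above the counter when shut.
- carton: Bystander: closed pulp carton of six eggs, 112 by 162 by 69 mm high; origin at the centre of its underside.
- dish: Bystander: empty white ceramic coin bowl, 110 mm across, 28 mm high; origin at the centre of its underside.
- jar: Bystander: small amber glass jar with a steel cap, 54 mm across, 75 mm high; origin at the centre of its underside.
- rim_far (a joint): Hinge angle (rad) of the rim section on the tub's +x (short) side. 0: sprung up, outer edge 11 mm high; 0.34: shut. Hinge along its inner edge, 62 mm from the tub's centre, 86 mm above the counter. About 6 N down (slowly) near the outer edge takes it past the snap (0.17 rad); it then pulls itself shut on a firm stop; let go sooner, it springs up. Starts up.
- rim_far_edge (a point): Middle of the top outer edge of the rim section on the tub's +x side; moves with the section. The section is a white plastic strip 34 mm wide from hinge to outer edge, 76 mm long and 4 mm thick, with a 14 mm down-turned lip on its outer edge.
- rim_near (a joint): Hinge angle (rad) of the rim section on the tub's -x (short) side. 0: sprung up, outer edge 11 mm high; 0.34: shut. Hinge along its inner edge, 62 mm from the tub's centre, 86 mm above the counter. About 6 N down (slowly) near the outer edge takes it past the snap (0.17 rad); it then pulls itself shut on a firm stop; let go sooner, it springs up. Starts up.
- rim_near_edge (a point): Middle of the top outer edge of the rim section on the tub's -x side; moves with the section. The section is a white plastic strip 34 mm wide from hinge to outer edge, 76 mm long and 4 mm thick, with a 14 mm down-turned lip on its outer edge.
- rim_left (a joint): Hinge angle (rad) of the rim section on the tub's +y (long) side. 0: sprung up, outer edge 11 mm high; 0.34: shut. Hinge along its inner edge, 42 mm from the tub's centre, 86 mm above the counter. About 6 N down (slowly) near the outer edge takes it past the snap (0.17 rad); it then pulls itself shut on a firm stop; let go sooner, it springs up. May start shut.
- rim_left_edge (a point): Middle of the top outer edge of the rim section on the tub's +y side; moves with the section. The section is a white plastic strip 34 mm wide from hinge to outer edge, 116 mm long and 4 mm thick, with a 14 mm down-turned lip on its outer edge.
- rim_right (a joint): Hinge angle (rad) of the rim section on the tub's -y (long) side. 0: sprung up, outer edge 11 mm high; 0.34: shut. Hinge along its inner edge, 42 mm from the tub's centre, 86 mm above the counter. About 6 N down (slowly) near the outer edge takes it past the snap (0.17 rad); it then pulls itself shut on a firm stop; let go sooner, it springs up. May start shut.
- rim_right_edge (a point): Middle of the top outer edge of the rim section on the tub's -y side; moves with the section. The section is a white plastic strip 34 mm wide from hinge to outer edge, 116 mm long and 4 mm thick, with a 14 mm down-turned lip on its outer edge.

How it is judged:
At the end, for the whole second after the job is handed in: All four rim sections are shut (hinge above 0.28 rad), and the tub stands upright and still on the counter within 30 mm of where it was (value of joint each of rim_far, rim_near, rim_left, rim_right above 0.28 rad and angle between tub's own z axis and vertical below 0.05 rad and height (world z) of tub below 0.01 m and distance of tub from where it was at the start of the episode below 0.03 m and linear speed of tub below 0.02 m/s); the robot touches nothing.
It fails at once if the tub is lifted (more than 15 mm) or tipped (more than 0.15 rad) (height (world z) of tub above 0.015 m or angle between tub's own z axis and vertical above 0.15 rad).
It fails at once if the tub is pushed more than 40 mm from its place (distance of tub from where it was at the start of the episode above 0.04 m).
It fails at once if the robot leans on the tub with more than 60 N (contact force between any of the fingers, the arm and tub above 60 N).
It fails at once if the carton, bowl or jar is moved more than 20 mm (distance of any of carton, dish, jar from where it was at the start of the episode above 0.02 m).
It also fails if it takes over 45 s, if anything falls off the work surface, if the arm or the gripper's body presses on something with over 40 N, if the wrist force passes 120 N, or if a joint passes its speed limit or range.

## Working session

There is one attempt and no reset: what is moved stays moved. The work goes in short steps, Python scripts to look and compute and a shell command to move; the robot and the scene stay as the last step left them, time stands still between calls to the robot, and variables do not carry over. Pictures are saved under pics/ and viewed, and the job is handed in when it is done.

```bash
mkdir -p pics; ls
python3 - <<'E'
from cell import arm, vision, boxes_of, tip_of
import cv2
s=arm.state(); print({k:s[k] for k in('time_s','eef_pos','eef_rot','force','opening')})
for c in('scene','top'):
    d=vision.read_camera(c); cv2.imwrite(f'pics/{c}0.png',d['color'][:,:,::-1]); print(c,d['fx'],d['k1'],d['R'],d['t'])
    for q in('tub','rim_far_edge','rim_near_edge','rim_left_edge','rim_right_edge','carton','dish','jar'):
        print(q,[(r['pixel'],r['confidence']) for r in tip_of(c,q)[:2]])
E
```

```text
pics
{'time_s': 0.0, 'eef_pos': array([ 0.15426028, -0.5533825 ,  0.20838971]), 'eef_rot': array([ 2.07660951,  0.2858738 , -2.07701993]), 'force': array([-0.13684118, -0.11607583, -0.39009028]), 'opening': 0.0858719177346698}
scene 471.19793055867245 -0.019636822411429406 [[ 0.16649654  0.98594942  0.01351468]
 [ 0.78588897 -0.12440966 -0.60572334]
 [-0.59553122  0.11147188 -0.79556055]] [-0.10542787 -0.43308349  1.46962374]
tub [([287.1, 236.1], 0.81)]
rim_far_edge [([261.9, 243.4], 0.71)]
rim_near_edge [([308.7, 186.8], 0.63)]
rim_left_edge [([317.8, 225.4], 0.88)]
rim_right_edge [([259.7, 199.2], 0.63)]
carton [([137.9, 232.8], 0.61)]
dish [([466.2, 219.8], 0.55)]
jar [([340.6, 307.5], 0.81)]
top 618.0084168256245 -0.17408059636808568 [[ 0.01480171 -0.99967801  0.02061042]
 [-0.9852633  -0.01809493 -0.1700847 ]
 [ 0.17040288 -0.01778914 -0.98521389]] [-0.0216047   0.65765141  1.25754859]
tub [([338.7, 272.3], 0.71)]
rim_far_edge [([366.6, 236.6], 0.78)]
rim_near_edge [([310.5, 306.8], 0.96)]
rim_left_edge [([309.8, 245.2], 0.56)]
rim_right_edge [([367.6, 296.2], 0.79)]
carton [([494.2, 304.0], 0.64)]
dish [([135.1, 267.3], 0.61), ([368.4, 238.1], 0.16)]
jar [([296.9, 181.4], 0.57)]
```

View pics/scene0.png

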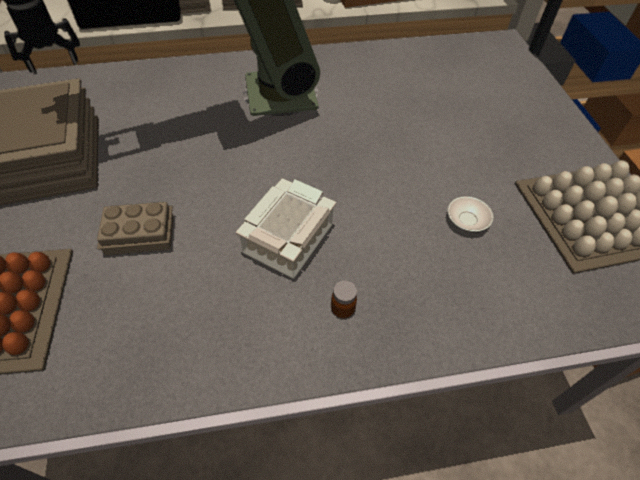

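View pics/top0.png

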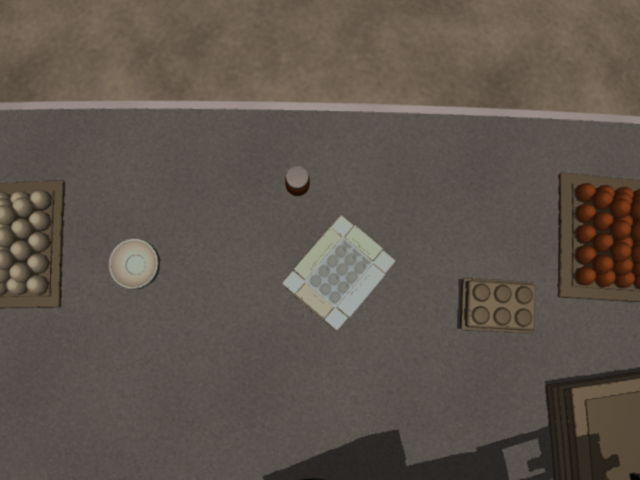

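```bash
cat > h.py <<'E'
from cell import arm, vision, boxes_of, tip_of
import cv2, numpy as np
from scipy.spatial.transform import Rotation as Ro
def ray(d,p):
    K=np.array([[d['fx'],0,d['cx']],[0,d['fy'],d['cy']],[0,0,1]])
    u=cv2.undistortPoints(np.array([[p]],float),K,np.array([d['k1'],0,0,0,0.]))[0,0]
    R=np.array(d['R']);t=np.array(d['t'])
    return -R.T@t, R.T@np.array([u[0],u[1],1])
def at(d,p,z):
    o,v=ray(d,p); return o+v*(z-o[2])/v[2]
def tri(d1,p1,d2,p2):
    A=np.zeros((3,3));b=np.zeros(3);rs=[ray(d1,p1),ray(d2,p2)]
    for o,v in rs:
        v=v/np.linalg.norm(v);M=np.eye(3)-np.outer(v,v);A+=M;b+=M@o
    X=np.linalg.solve(A,b)
    return X,[np.linalg.norm(np.cross(X-o,v/np.linalg.norm(v))) for o,v in rs]
def proj(d,X):
    K=np.array([[d['fx'],0,d['cx']],[0,d['fy'],d['cy']],[0,0,1]])
    return cv2.projectPoints(np.array(X,float).reshape(-1,1,3),cv2.Rodrigues(np.array(d['R']))[0],np.array(d['t']),K,np.array([d['k1'],0,0,0,0.]))[0][:,0]
E
python3 - <<'E'
from h import *
a=vision.read_camera('scene');
P={}
for q in('tub','rim_far_edge','rim_near_edge','rim_left_edge','rim_right_edge','carton','dish','jar'):P[q]=tip_of('scene',q)[0]['pixel']
b=vision.read_camera('top')
for q in P:
    r=tip_of('top',q)[0]['pixel']; X,e=tri(a,P[q],b,r); print(q,X.round(4),np.round(e,4),at(b,r,0.09).round(3), at(a,P[q],.09).round(3))
E
```

```text
tub [ 0.5755 -0.0561  0.0118] [0.0069 0.0069] [ 0.566 -0.058  0.09 ] [ 0.634 -0.055  0.09 ]
rim_far_edge [ 0.6384 -0.1107  0.0887] [0.0011 0.0011] [ 0.638 -0.11   0.09 ] [ 0.639 -0.112  0.09 ]
rim_near_edge [0.4995 0.006  0.0879] [0.0043 0.0043] [0.499 0.002 0.09 ] [0.502 0.01  0.09 ]
rim_left_edge [0.619  0.0062 0.1119] [0.0002 0.0002] [0.622 0.006 0.09 ] [0.602 0.01  0.09 ]
rim_right_edge [ 0.5191 -0.1137  0.0953] [0.0027 0.0027] [ 0.519 -0.117  0.09 ] [ 0.515 -0.111  0.09 ]
carton [ 0.504  -0.4025  0.0131] [0.0015 0.0015] [ 0.5   -0.377  0.09 ] [ 0.566 -0.379  0.09 ]
dish [0.5846 0.388  0.0007] [0.0028 0.0028] [0.575 0.366 0.09 ] [0.648 0.336 0.09 ]
jar [0.7687 0.0355 0.0066] [0.0052 0.0052] [0.749 0.039 0.09 ] [0.811 0.017 0.09 ]
```

Run:
```python
from h import *
c=np.array([.569,-.0535]);y=np.arctan2(-.116,.139);y2=np.arctan2(-.10,.12);print(np.degrees([y,y2]))
y=(y+y2)/2
Rz=np.array([[np.cos(y),-np.sin(y)],[np.sin(y),np.cos(y)]])
W=lambda x,yy,z:[*(c+Rz@[x,yy]),z]
rect=[W(.096,.076,.084),W(-.096,.076,.084),W(-.096,-.076,.084),W(.096,-.076,.084)]
sh=[]
for (n,hx,L) in ((0,.062,.038),(180,.062,.038),(90,.042,.058),(270,.042,.058)):
    a=np.radians(n);ca,sa=np.round(np.cos(a)),np.round(np.sin(a))
    sh.append([W(ca*u-sa*v,sa*u+ca*v,z) for u,v,z in((hx,-L,.088),(hx+.034,-L,.088),(hx+.034,L,.088),(hx,L,.088))])
for cam,(x0,y0,x1,y1) in(('scene',(225,170,350,285)),('top',(275,205,405,340))):
    d=vision.read_camera(cam);S=6
    im=cv2.resize(d['color'][y0:y1,x0:x1,::-1],None,fx=S,fy=S,interpolation=cv2.INTER_CUBIC)
    im=cv2.convertScaleAbs(im,alpha=1.0)
    im2=im.copy()
    def dr(P,col): 
        p=((proj(d,P)-[x0,y0]+.5)*S).astype(np.int32); cv2.polylines(im2,[p],True,col,1)
    dr(rect,(0,0,255))
    for s in sh: dr(s,(0,200,0))
    h=np.hstack([im,im2]); k=800/h.shape[1]
    cv2.imwrite(f'pics/{cam}1.png',cv2.resize(im2,None,fx=.74,fy=.74));cv2.imwrite(f'pics/{cam}1r.png',cv2.resize(im,None,fx=.74,fy=.74))
```

```text
[-39.84609144 -39.80557109]
```

View pics/scene1.png

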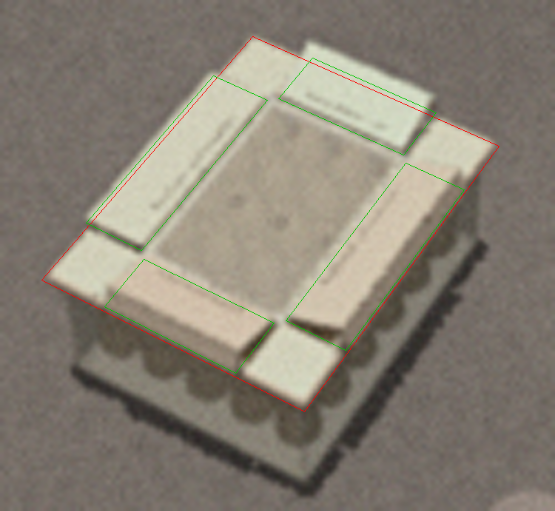

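View pics/scene1r.png

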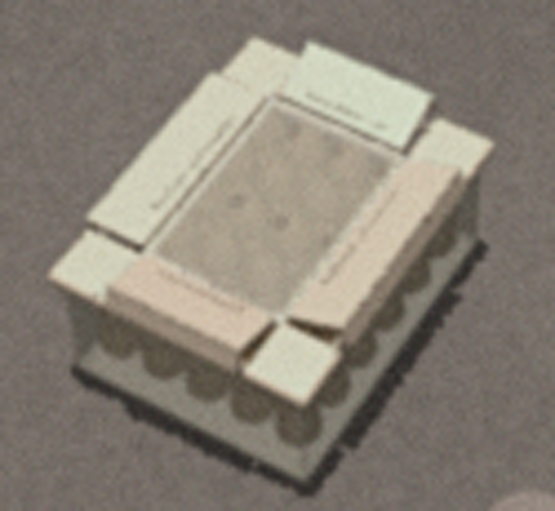

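View pics/top1.png

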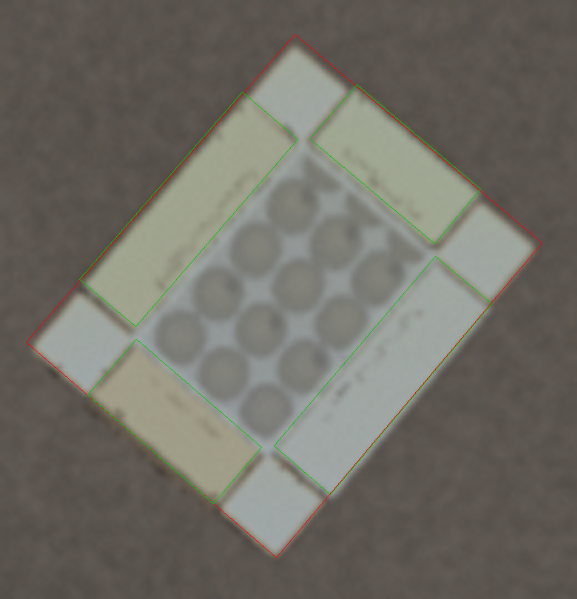

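```bash
cat > go.py <<'E'
from h import *
import sys
s=arm.state();R=Ro.from_rotvec(s['eef_rot']);p=np.array(s['eef_pos'])
c=np.array([.569,-.0535]);y=np.radians(-39.8)
Rz=np.array([[np.cos(y),-np.sin(y)],[np.sin(y),np.cos(y)]])
print(p.round(4),np.array(s['force']).round(1),s['time_s'],s['opening']);print(R.as_matrix().round(3))
tilt=R.apply([1,0,0]); ax=np.cross(tilt,[0,0,-1]); print('turn to vertical, tool deg',np.degrees(R.inv().apply(ax)).round(2))
for n,t in dict(far=(.088,0),left=(0,.068),near=(-.088,0),right=(0,-.068)).items():
    g=np.array([*(c+Rz@t),.115]); print(n,g.round(4),'tool shift mm',(1000*R.inv().apply(g-p)).round(1))
E
python3 go.py
```

```text
[ 0.1544 -0.5539  0.2092] [0.3 0.3 1.1] 1.9 0.08540237094130072
[[-0.     0.268 -0.963]
 [-0.    -0.963 -0.268]
 [-1.     0.     0.   ]]
turn to vertical, tool deg [ 0.    0.   -0.01]
far [ 0.6366 -0.1098  0.115 ] tool shift mm [  94.2 -298.3 -583.8]
left [ 0.6125 -0.0013  0.115 ] tool shift mm [  94.2 -409.4 -589.7]
near [0.5014 0.0028 0.115 ] tool shift mm [  94.2 -443.1 -483.8]
right [ 0.5255 -0.1057  0.115 ] tool shift mm [  94.2 -332.1 -477.8]
```

```bash
python3 -m pendant '255 0 -0.015 -0.029 0 0 0;255 0 -0.015 -0.029 0 0 0;255 0 -0.015 -0.029 0 0 0;255 0 -0.015 -0.029 0 0 0;255 0 -0.015 -0.029 0 0 0;255 0 -0.015 -0.029 0 0 0;255 0 -0.015 -0.029 0 0 0;255 0 -0.015 -0.029 0 0 0;255 0 -0.015 -0.029 0 0 0;255 0 -0.015 -0.029 0 0 0;255 0 -0.015 -0.029 0 0 0;255 0 -0.015 -0.029 0 0 0;255 0 -0.015 -0.029 0 0 0;255 0 -0.015 -0.029 0 0 0;255 0 -0.015 -0.029 0 0 0;255 0 -0.015 -0.029 0 0 0;255 0 -0.015 -0.029 0 0 0;255 0 -0.015 -0.029 0 0 0;255 0 -0.015 -0.029 0 0 0;255 0 0 0 0 0 0' 30; python3 go.py
```

```text
time_s: 3.57
eef_pos: [0.6125, -0.1274, 0.2086]
eef_rot: [2.077, 0.29, -2.071]
force: [-0.0, 0.2, 0.1]
opening: 0.0
[ 0.6125 -0.1274  0.2086] [-0.   0.2  0.1] 3.5667 6.9147802644480455e-06
[[ 0.003  0.273 -0.962]
 [ 0.002 -0.962 -0.273]
 [-1.    -0.001 -0.003]]
turn to vertical, tool deg [ 0.   -0.18  0.07]
far [ 0.6366 -0.1098  0.115 ] tool shift mm [ 93.7 -10.2 -27.7]
left [ 0.6125 -0.0013  0.115 ] tool shift mm [  93.9 -121.2  -34.1]
near [0.5014 0.0028 0.115 ] tool shift mm [  93.6 -155.4   71.7]
right [ 0.5255 -0.1057  0.115 ] tool shift mm [ 93.4 -44.4  78.1]
```

```bash
python3 -m pendant '255 0 -0.010 -0.028 0 0 0;255 0.03 0 0 0 0 0;255 0.03 0 0 0 0 0;255 0.025 0 0 0 0 0;255 0.01 0 0 0 0 0;255 0 0 0 0 0 0;255 0 0 0 0 0 0'; python3 go.py
```

```text
time_s: 4.15
eef_pos: [0.6332, -0.1147, 0.1148]
eef_rot: [2.077, 0.283, -2.076]
force: [0.6, -0.2, 0.2]
opening: -0.0002
[ 0.6332 -0.1147  0.1148] [ 0.6 -0.2  0.2] 4.15 -0.0002170111010757448
[[ 0.     0.268 -0.963]
 [-0.    -0.963 -0.268]
 [-1.     0.    -0.   ]]
turn to vertical, tool deg [-0.   -0.02 -0.02]
far [ 0.6366 -0.1098  0.115 ] tool shift mm [-0.2 -3.8 -4.6]
left [ 0.6125 -0.0013  0.115 ] tool shift mm [  -0.3 -114.8  -10.5]
near [0.5014 0.0028 0.115 ] tool shift mm [  -0.3 -148.6   95.4]
right [ 0.5255 -0.1057  0.115 ] tool shift mm [ -0.3 -37.5 101.3]
```

```bash
python3 -m pendant '255 0.004 -0.004 -0.005 0 0 0;255 0.004 0 0 0 0 0;255 0.003 0 0 0 0 0;255 0.002 0 0 0 0 0;255 0.002 0 0 0 0 0;255 0.001 0 0 0 0 0;255 0.001 0 0 0 0 0;255 0.001 0 0 0 0 0;255 0 0 0 0 0 0'; python3 go.py | head -1
```

```text
time_s: 4.9
eef_pos: [0.6366, -0.1091, 0.096]
eef_rot: [2.076, 0.284, -2.076]
force: [0.2, -0.8, 0.2]
opening: 0.0001
[ 0.6366 -0.1091  0.096 ] [ 0.2 -0.8  0.2] 4.9 0.00014272082905523068
```

```bash
python3 -m pendant '255 0.001 0 0 0 0 0;255 0.001 0 0 0 0 0;255 0.001 0 0 0 0 0;255 0 0 0 0 0 0'; python3 -m pendant '255 0.001 0 0 0 0 0;255 0.001 0 0 0 0 0;255 0 0 0 0 0 0';python3 - <<'E'
from h import *
for cam,(x0,y0,x1,y1) in(('scene',(205,130,365,285)),('top',(260,190,420,340))):
    d=vision.read_camera(cam)
    cv2.imwrite(f'pics/{cam}2.png',cv2.resize(d['color'][y0:y1,x0:x1,::-1],None,fx=3.7,fy=3.7,interpolation=cv2.INTER_CUBIC))
E
```

```text
time_s: 5.23
eef_pos: [0.6365, -0.1091, 0.0929]
eef_rot: [2.076, 0.284, -2.077]
force: [0.6, 0.5, -1.2]
opening: -0.0001
time_s: 5.48
eef_pos: [0.6365, -0.1091, 0.0909]
eef_rot: [2.076, 0.284, -2.077]
force: [-1.0, -0.5, 0.0]
opening: -0.0002
```

View pics/scene2.png

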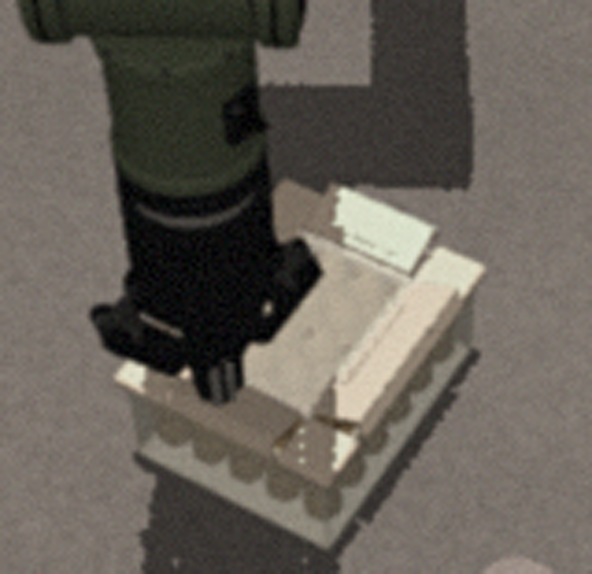

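View pics/top2.png

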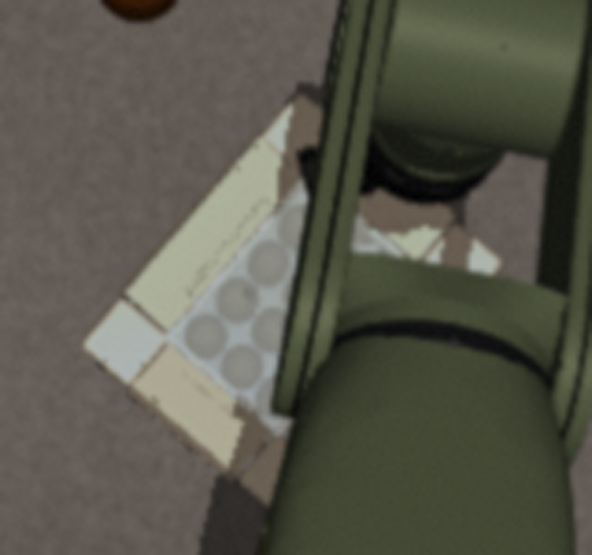

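```bash
python3 -m pendant '255 0.001 0 0 0 0 0;255 0.001 0 0 0 0 0;255 0 0 0 0 0 0'; python3 -m pendant '255 0.001 0 0 0 0 0;255 0 0 0 0 0 0'
```

```text
time_s: 5.83
eef_pos: [0.6365, -0.1091, 0.089]
eef_rot: [2.076, 0.284, -2.077]
force: [-0.1, 0.7, -0.7]
opening: -0.0
time_s: 6.0
eef_pos: [0.6366, -0.1091, 0.088]
eef_rot: [2.076, 0.284, -2.076]
force: [-0.2, -0.4, -0.3]
opening: 0.0001
```

```bash
python3 -m pendant '255 0.001 0 0 0 0 0;255 0 0 0 0 0 0'; python3 -m pendant '255 0.001 0 0 0 0 0;255 0 0 0 0 0 0';python3 - <<'E'
from h import *
d=vision.read_camera('scene');p=np.array(arm.state()['eef_pos']);q=proj(d,[p,p+[0,0,.005]]);print(q,arm.state()['force'])
cv2.imwrite('pics/s3.png',cv2.resize(d['color'][195:275,225:345,::-1],None,fx=6,fy=6,interpolation=cv2.INTER_CUBIC))
print((q-[225,195]+.5)*6)
E
```

```text
time_s: 6.17
eef_pos: [0.6366, -0.1091, 0.087]
eef_rot: [2.076, 0.284, -2.076]
force: [-0.0, -0.9, -0.2]
opening: -0.0001
time_s: 6.33
eef_pos: [0.6366, -0.1091, 0.086]
eef_rot: [2.076, 0.284, -2.076]
force: [0.2, 0.2, -1.0]
opening: 0.0001
[[265.17291866 243.83022271]
 [265.00922372 242.46462043]] [ 0.359651   -0.69680155  0.97674112]
[[244.03751197 295.98133625]
 [243.05534234 287.7877226 ]]
```

View pics/s3.png

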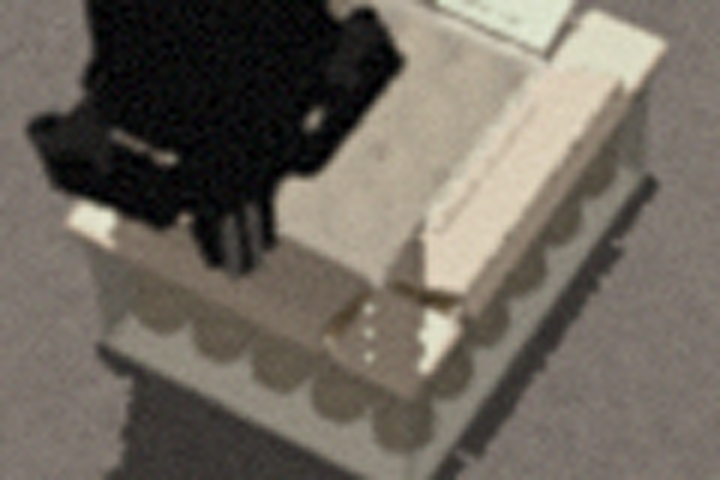

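```bash
for i in 1; do python3 -m pendant '255 0.001 0 0 0 0 0;255 0.001 0 0 0 0 0;255 0 0 0 0 0 0' | grep -E 'pos|force'; done; python3 -m pendant '255 0.001 0 0 0 0 0;255 0.001 0 0 0 0 0;255 0 0 0 0 0 0' | grep -E 'pos|force'; python3 -m pendant '255 0.001 0 0 0 0 0;255 0 0 0 0 0 0' | grep -E 'pos|force'
```

```text
eef_pos: [0.6365, -0.1091, 0.084]
force: [-0.5, -0.7, 1.2]
eef_pos: [0.6365, -0.1091, 0.082]
force: [0.5, 0.4, -0.4]
eef_pos: [0.6366, -0.1091, 0.081]
force: [-0.4, 0.0, -0.1]
```

Run:
```python
from h import *
d=vision.read_camera('scene');p=np.array(arm.state()['eef_pos']);q=proj(d,[p+[0,0,k*.01] for k in range(4)]);
x0,y0=240,205
im=cv2.resize(d['color'][y0:y0+60,x0:x0+80,::-1],None,fx=9,fy=9,interpolation=cv2.INTER_CUBIC)
im=(255*(im/255.)**.45).astype(np.uint8)
for a in (q-[x0,y0]+.5)*9: cv2.circle(im,tuple(int(v) for v in a),4,(0,0,255),1)
cv2.imwrite('pics/s4.png',im)
```

```text
(no output)
```

View pics/s4.png

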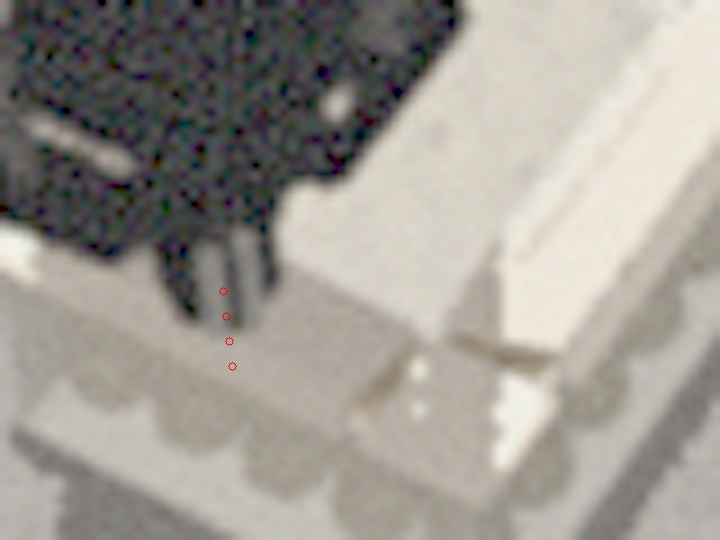

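```bash
for_() { :; }; python3 -m pendant '255 0.001 0 0 0 0 0;255 0.001 0 0 0 0 0;255 0 0 0 0 0 0' | grep -E 'pos|force'; python3 -m pendant '255 0.001 0 0 0 0 0;255 0.001 0 0 0 0 0;255 0 0 0 0 0 0' | grep -E 'pos|force'; python3 -m pendant '255 0.001 0 0 0 0 0;255 0 0 0 0 0 0' | grep -E 'pos|force'
```

```text
eef_pos: [0.6365, -0.1091, 0.079]
force: [0.2, -0.6, 0.0]
eef_pos: [0.6367, -0.1091, 0.0772]
force: [0.4, 0.1, 0.2]
eef_pos: [0.6368, -0.1092, 0.0768]
force: [-1.3, -0.6, 5.4]
```

```bash
python3 -m pendant '255 0.001 0 0 0 0 0;255 0 0 0 0 0 0' | grep -E 'pos|force'; python3 -m pendant '255 0.001 0 0 0 0 0;255 0 0 0 0 0 0' | grep -E 'pos|force'
```

```text
eef_pos: [0.6371, -0.1093, 0.076]
force: [-0.4, 0.6, 4.5]
eef_pos: [0.6373, -0.1096, 0.0752]
force: [0.4, -0.1, 5.0]
```

```bash
python3 -m pendant '255 0.001 0 0 0 0 0;255 0.001 0 0 0 0 0;255 0 0 0 0 0 0' | grep -E 'pos|force'; python3 -m pendant '255 0.001 0 0 0 0 0;255 0 0 0 0 0 0' | grep -E 'pos|force';python3 -m pendant '255 0.001 0 0 0 0 0;255 0 0 0 0 0 0' | grep -E 'pos|force'
```

```text
eef_pos: [0.6378, -0.1098, 0.0729]
force: [1.2, -2.5, 2.8]
eef_pos: [0.6364, -0.1089, 0.0709]
force: [0.1, -0.3, 0.3]
eef_pos: [0.6357, -0.1086, 0.0692]
force: [-0.2, -0.6, 0.2]
```

```bash
python3 -m pendant '255 -0.012 0 0 0 0 0;255 -0.013 0 0 0 0 0;255 0 -0.022 -0.001 0 0 0;255 0 -0.022 -0.001 0 0 0;255 0 -0.022 -0.001 0 0 0;255 0 -0.022 -0.001 0 0 0;255 0 -0.022 -0.001 0 0 0;255 0 0 0 0 0 0;255 0 0 0 0 0 0'; python3 go.py
python3 - <<'E'
from h import *
d=vision.read_camera('scene');
cv2.imwrite('pics/s5.png',cv2.resize(d['color'][165:285,225:365,::-1],None,fx=5,fy=5,interpolation=cv2.INTER_CUBIC))
E
```

```text
time_s: 9.43
eef_pos: [0.6119, -0.0009, 0.0959]
eef_rot: [2.075, 0.286, -2.074]
force: [-0.5, -1.3, -0.8]
opening: -0.0002
[ 0.6119 -0.0009  0.0959] [-0.5 -1.3 -0.8] 9.4333 -0.0002445300628618073
[[ 0.001  0.271 -0.963]
 [-0.    -0.963 -0.271]
 [-1.     0.    -0.   ]]
turn to vertical, tool deg [-0.   -0.03 -0.02]
far [ 0.6366 -0.1098  0.115 ] tool shift mm [-19.  111.6   5.7]
left [ 0.6125 -0.0013  0.115 ] tool shift mm [-19.1   0.5  -0.5]
near [0.5014 0.0028 0.115 ] tool shift mm [-19.1 -33.5 105.4]
right [ 0.5255 -0.1057  0.115 ] tool shift mm [-19.1  77.6 111.6]
```

View pics/s5.png

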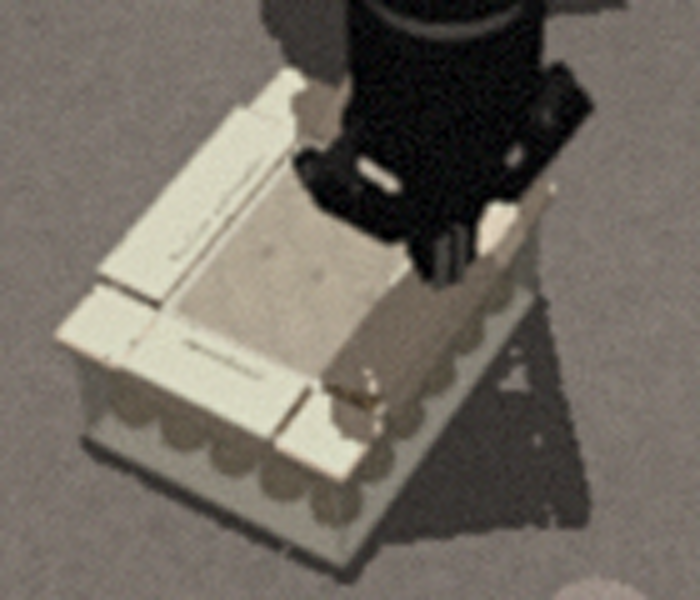

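The far section now lies flat (around 225,360), and the fingertip (around 445,275) is over the left section, which is still raised.

```bash
python3 -m pendant '255 0.006 0 0 0 0 0;255 0.006 0 0 0 0 0;255 0.003 0 0 0 0 0;255 0.001 0 0 0 0 0;255 0.001 0 0 0 0 0;255 0.001 0 0 0 0 0;255 0.001 0 0 0 0 0;255 0 0 0 0 0 0' | grep -E 'pos|force';  python3 -m pendant '255 0.001 0 0 0 0 0;255 0.001 0 0 0 0 0;255 0 0 0 0 0 0' | grep -E 'pos|force'; python3 -m pendant '255 0.001 0 0 0 0 0;255 0.001 0 0 0 0 0;255 0 0 0 0 0 0' | grep -E 'pos|force'
```

```text
eef_pos: [0.6121, -0.0021, 0.0768]
force: [-1.3, -1.3, 4.4]
eef_pos: [0.6125, -0.0017, 0.075]
force: [-1.2, -0.4, 4.4]
eef_pos: [0.6128, -0.0013, 0.0726]
force: [1.2, 2.2, 1.4]
```

```bash
python3 -m pendant '255 0.001 0 0 0 0 0;255 0.001 0 0 0 0 0;255 0 0 0 0 0 0' | grep -E 'pos|force'; python3 -m pendant '255 0.001 0 0 0 0 0;255 0 0 0 0 0 0' | grep -E 'pos|force'
```

```text
eef_pos: [0.6111, -0.002, 0.0693]
force: [-0.2, 0.3, -0.1]
eef_pos: [0.6113, -0.002, 0.0685]
force: [0.2, -0.8, -1.0]
```

```bash
python3 -m pendant '255 -0.012 0 0 0 0 0;255 -0.015 0 0 0 0 0;255 0 -0.007 0.021 0 0 0;255 0 -0.007 0.021 0 0 0;255 0 -0.007 0.021 0 0 0;255 0 -0.007 0.021 0 0 0;255 0 -0.007 0.021 0 0 0;255 0 0 0 0 0 0;255 0 0 0 0 0 0'; python3 go.py
python3 - <<'E'
from h import *
d=vision.read_camera('scene');
cv2.imwrite('pics/s6.png',cv2.resize(d['color'][165:285,225:365,::-1],None,fx=5,fy=5,interpolation=cv2.INTER_CUBIC))
E
```

```text
time_s: 11.82
eef_pos: [0.5007, 0.0036, 0.0963]
eef_rot: [2.076, 0.284, -2.076]
force: [0.6, -0.6, -0.1]
opening: 0.0
[0.5007 0.0036 0.0963] [ 0.6 -0.6 -0.1] 11.8167 1.4860833898673448e-05
[[ 0.     0.269 -0.963]
 [-0.    -0.963 -0.269]
 [-1.     0.     0.   ]]
turn to vertical, tool deg [ 0.    0.   -0.02]
far [ 0.6366 -0.1098  0.115 ] tool shift mm [ -18.6  145.8 -100.5]
left [ 0.6125 -0.0013  0.115 ] tool shift mm [ -18.6   34.8 -106.4]
near [0.5014 0.0028 0.115 ] tool shift mm [-18.7   1.   -0.5]
right [ 0.5255 -0.1057  0.115 ] tool shift mm [-18.6 112.    5.5]
```

View pics/s6.png

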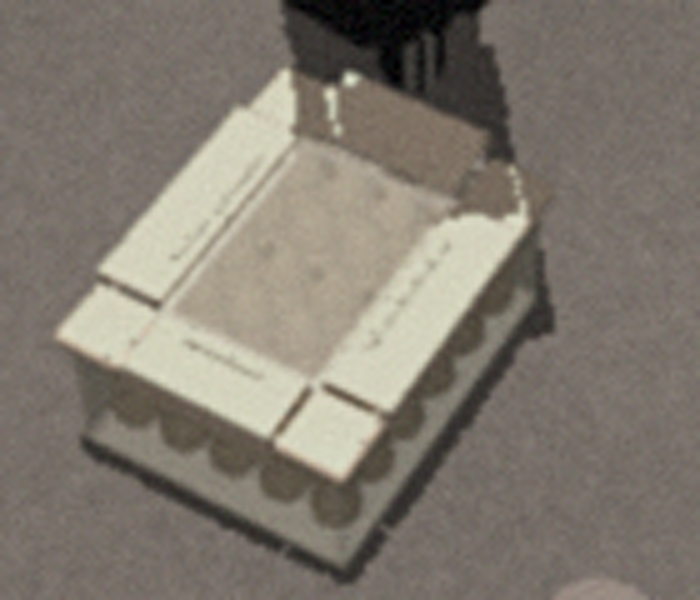

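Left (around 390,320) and far are both shut, and near (around 415,130) is still up with the fingertip above its outer edge.

```bash
python3 -m pendant '255 0.006 0 0 0 0 0;255 0.006 0.001 0 0 0 0;255 0.003 0 0 0 0 0;255 0.001 0 0 0 0 0;255 0.001 0 0 0 0 0;255 0.001 0 0 0 0 0;255 0.001 0 0 0 0 0;255 0 0 0 0 0 0' | grep -E 'pos|force';  python3 -m pendant '255 0.001 0 0 0 0 0;255 0.001 0 0 0 0 0;255 0 0 0 0 0 0' | grep -E 'pos|force'; python3 -m pendant '255 0.001 0 0 0 0 0;255 0.001 0 0 0 0 0;255 0 0 0 0 0 0' | grep -E 'pos|force'; python3 -m pendant '255 0.001 0 0 0 0 0;255 0.001 0 0 0 0 0;255 0 0 0 0 0 0' | grep -E 'pos|force'
```

```text
eef_pos: [0.5019, 0.0028, 0.0772]
force: [-0.3, -0.0, 0.3]
eef_pos: [0.5017, 0.0029, 0.0759]
force: [-2.9, -0.7, 5.9]
eef_pos: [0.5011, 0.0033, 0.0737]
force: [-1.8, 2.0, 5.1]
eef_pos: [0.5017, 0.0027, 0.0711]
force: [-0.5, -0.6, 0.6]
```

Snapped. I'll go down a little more, then retreat high and check.

```bash
python3 -m pendant '255 0.001 0 0 0 0 0;255 0.001 0 0 0 0 0;255 0 0 0 0 0 0' | grep -E 'pos|force'; python3 -m pendant '255 -0.01 0 0 0 0 0;255 -0.03 0 0 0 0 0;255 -0.03 0 0 0 0 0;255 -0.03 0 0 0 0 0;255 0 0.03 0.03 0 0 0;255 0 0.03 0.03 0 0 0;255 0 0.03 0.03 0 0 0;255 0 0.03 0.03 0 0 0;255 0 0.03 0.03 0 0 0;255 0 0.03 0.03 0 0 0;255 0 0.03 0.01 0 0 0;255 0 0.03 0 0 0 0;255 0 0.03 0 0 0 0;255 0 0.03 0 0 0 0;255 0 0 0 0 0 0;255 0 0 0 0 0 0'
python3 - <<'E'
from h import *
c=np.array([.569,-.0535]);y=np.radians(-39.8)
Rz=np.array([[np.cos(y),-np.sin(y)],[np.sin(y),np.cos(y)]])
W=lambda x,yy,z:[*(c+Rz@[x,yy]),z]
sh=[]
for (n,hx,L) in ((0,.062,.038),(180,.062,.038),(90,.042,.058),(270,.042,.058)):
    a=np.radians(n);ca,sa=np.round(np.cos(a)),np.round(np.sin(a))
    sh.append([W(ca*u-sa*v,sa*u+ca*v,z) for u,v,z in((hx,-L,.088),(hx+.034,-L,.088),(hx+.034,L,.088),(hx,L,.088))])
o=[]
for cam,(x0,y0) in(('scene',(225,165)),('top',(275,210))):
    d=vision.read_camera(cam);S=5
    im=cv2.resize(d['color'][y0:y0+120,x0:x0+130,::-1],None,fx=S,fy=S,interpolation=cv2.INTER_CUBIC)
    cv2.imwrite(f'pics/{cam}7r.png',im.copy())
    for s in sh: cv2.polylines(im,[((proj(d,s)-[x0,y0]+.5)*S).astype(np.int32)],True,(0,200,0),1)
    cv2.imwrite(f'pics/{cam}7.png',im)
E
```

```text
eef_pos: [0.5016, 0.0026, 0.0688]
force: [-0.9, -0.0, -0.5]
time_s: 14.87
eef_pos: [0.4015, -0.3344, 0.1694]
eef_rot: [2.077, 0.282, -2.077]
force: [-0.0, 0.7, -0.3]
opening: -0.0001
```

View pics/scene7.png

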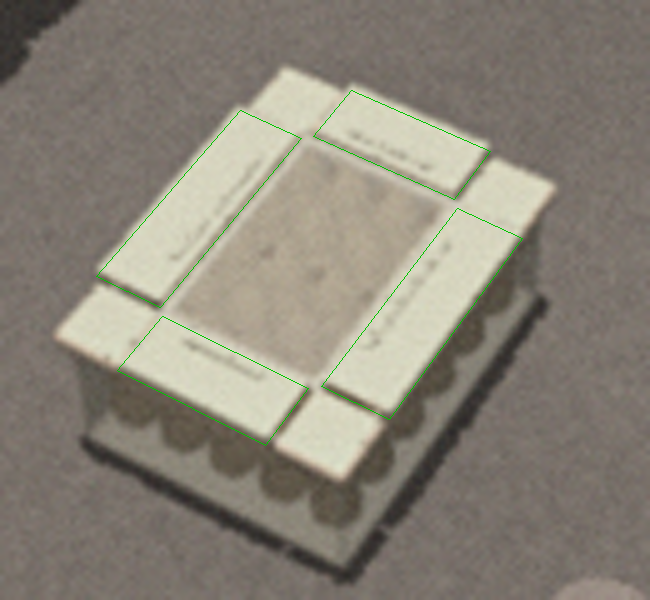

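View pics/top7.png

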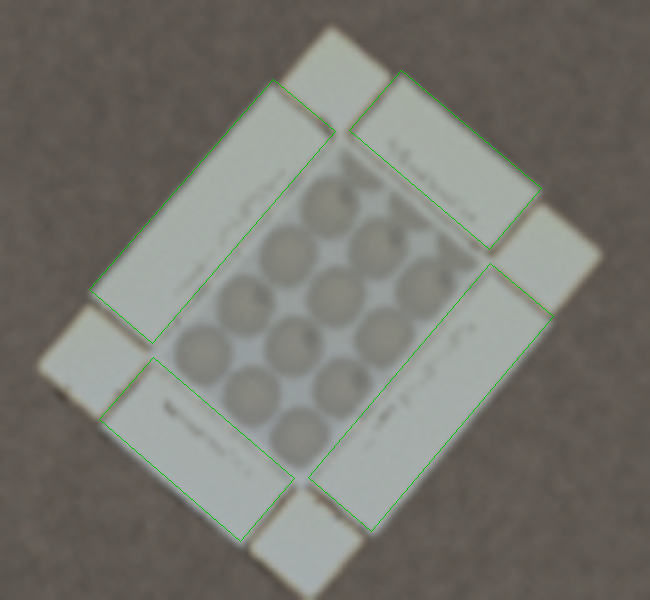

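All four sections match the shut outlines in both views and have the same shade as the corners. The tub hasn't moved and the arm is clear.

```bash
python3 -c "
from cell import job_done,arm
print(arm.state()['qvel'].round(3),arm.state()['force'].round(1)); job_done()"
```

```text
[ 0.014 -0.011  0.012 -0.    -0.004 -0.001] [-0.3  0.4  1. ]
the job is handed in; nothing more can be done
```

All four sides of the lid are shut, and I handed the job in at about 15 s of the 45 s allowed. The far, left and near sections were up, and I pressed each one down from above with the closed fingertips. The right section was already shut, so I left it alone.

- **Force:** each section resisted with about 4–6 N, then the reading fell to zero as it snapped shut.
- **Final pictures:** in both camera views all four sections match the projected shut outlines, and the tub shows no visible shift. The arm was clear of everything.
- **Not checked:** I did not re-measure the carton, bowl and jar at the end. The arm stayed clear of them, and I felt no contact other than on the rim.
- **Disagreement:** with the gripper closed, the fingertips touched about 20 mm higher than the reported TCP height implies. I noticed when the first press met nothing at the expected height, so I went down in 1 mm steps until the force showed contact.

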